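# Hold a spring clip open astride a display card

### The job

Squeeze the handles of the spring clip that is pinched on the low metal rail so that its jaws spread, lift it off, and lower it, still spread wide, over the middle of the top edge of the wider of the two display cards, one jaw on each side and well down past the edge, with the clip upright and clear of the card. Finish while still holding it there, squeezed open and touching neither card nor foot, so that a tag can be slipped in beside the card; do not let go. Leave the other things on the table where they stand.

Things in the scene. Friction and masses are not known exactly. Their poses are not given: they have to be found in the camera images.
- clip: dark steel spring clip, 26 mm wide (y), 110 mm tall, about 70 g, upright, handles up, jaws pinching the rail's strip. Origin on the hinge pin (8 mm radius); z up; x: the direction in which handles and jaws spread; y along the pin and the strip. Jaw ends reach 60 mm below the origin and, fully spread, stand about 34 mm apart inside, gap centred on x = 0. Let go, it snaps shut
- clip_grip (a point): point midway between the clip's two handle bars, 45 mm above the hinge pin; axes as the clip's. Bars: round rubber, 10 mm thick, 26 mm long (y), 56 mm over their outsides (x) at the start. Squeezed together along x (10 N at first, 14 N at the end) they spread the jaws; at the stop they measure about 31 mm and are 50 mm above the pin. Nothing stands above them
- clip_jaw (a joint): swing of one jaw and handle about the hinge pin (the other mirrors it): near 0 while pinching the rail, -0.03 shut on nothing, 0.28 rad fully spread at its stop
- rail: low rail that keeps the clip: upright aluminium strip 5 mm thick (x), 150 mm long (y), its top 85 mm above the table, in a wooden foot 50 x 160 x 22 mm. Origin under the centre of the foot, z up. The clip sits somewhere within 40 mm of the strip's middle, its axes parallel to the rail's, its hinge pin 35 mm above the strip's top
- rail_top (a point): middle of the top edge of the rail's strip; axes as the rail's
- wide_card: the wider display card: upright plain card 4 mm thick (x), 160 mm wide (y), top edge 115 mm above the table, in a wooden foot 60 x 170 x 25 mm; fixed. Origin under the centre of the foot, z up. It, the narrow card and the rail swap places from start to start
- wide_card_top (a point): middle of the wider card's top edge; x across its thickness, y along the edge, z up
- tall_card: the narrower, taller display card: 4 mm thick (x), 90 mm wide (y), top 170 mm above the table, in a foot 60 x 100 x 25 mm; fixed. Not the one to use; stay above or beside it
- bottle: bystander: square green glass bottle, 62 x 62 mm, 118 mm tall, origin under its centre
- bulb: bystander: round bulb 64 mm wide standing on a brass base, 96 mm tall, some 100 mm behind the wider card; origin under its centre
- spool: bystander: wooden spool 52 mm wide, 38 mm tall, some 90 mm in front of the rail; origin under its centre
- torch: bystander: flat pocket torch 44 x 85 x 34 mm, some 90 mm in front of the narrow card; origin under its centre
- camera: bystander: black camera 45 x 120 x 87 mm at the back of the table, origin under its centre
- figure: bystander: jointed wooden figure on a round foot, 186 mm tall, origin under its centre
- socket: bystander: brass lamp socket 40 mm wide, 42 mm tall, at the back of the table; origin under its centre
Things that resemble listed ones, but are neither listed nor needed, are in the scene too. What is shaped like the wide_card but blue is not meant. Leave any pink look-alike of the clip alone.

How it is judged:
By the outcome, as a careful person would: the job done as asked, in the order asked, and still so for the second after the job is handed in, while the arm keeps its last pose, push and grip.
It also fails if it takes over 42 s, if anything falls off the work surface, if the arm or the gripper's body presses on something with over 40 N, if the wrist force passes 120 N, or if a joint passes its speed limit or range.

### The arm

A 7-joint arm with a two-finger parallel gripper is mounted at the origin on the work surface. World frame = base frame: x ahead of the robot, y to its left, z up, the work surface at z = 0. Lengths are in m, angles in degrees, forces in N, time in s.
With the tool pointing down it reaches from about 0.425 to 0.875 m from the base axis. Payload 4.7 kg.
Tool frame: the origin (TCP) lies on the centre line of the jaws, within the pads' length; the fingertips stand 19 mm ahead of it and the grasp point (between the pads) is the TCP; z points along the fingers, y is the line along which they close (so a half turn about z gives the same grasp; the last joint's range is limited). The gripper opens to 87 mm and grips with 3 to 60 N. Pads are 19 mm wide; open, the fingers measure 117 mm over their backs; the gripper's body (75 mm by 190 mm) begins 51 mm behind the grasp point.
Start: joints at [76.438, 18.392, -4.016, 83.108, 1.295, 78.541, -3.26], TCP at [0.161, -0.63, 0.242] pointing down, gripper open.
Joint ranges: [-163.93, 163.93], [-17.29, 119.83], [-79.2, 71.16], [3.27, 140.29], [-89.18, 269.18], [5.43, 117.66], [-154.24, 154.24]. Speed limits (degrees/s): [147.25, 147.25, 180, 180, 180, 180, 180].

### API

Orientations are given as [roll, pitch, yaw] about the fixed x, y, z axes, in that order (R = Rz(yaw) Ry(pitch) Rx(roll)).
In Python, from cell import env, imaging gives the robot as it stands.
- The arm moves only by the shell command python3 -m crank 'ROWS' [OPENING] [FORCE]. ROWS is JSON, a list of rows, each an object of numbers: "x", "y", "z": the shift along the tool's x, y, z in m; "turn": the turn about the tool's z in rad. In form: [{"x": .., "y": .., "z": .., "turn": ..}, ...]. A call has 1 to 12 rows; each row is the pose to reach, as a shift and turn from the pose commanded when the call began, along the tool's axes at that moment; what a row does not reach only later rows make up. A row lasts 1/8 s, in which the tool goes at most 62.5 mm and 10.7 degrees, less where a joint would pass 70% of its speed; a pose out of reach is approached as far as the arm can. A call with a gripper value outside its range is refused whole. OPENING is the finger opening in m, from 0 to 0.087, set as the call begins (- or left out, the last holds). The fingers move at their own pace and stop on an object; FORCE is the grip in N (left out, the last holds). Time passes only in rows, so rows that repeat a pose let the fingers close. It gives the time, the measured TCP pose, the force, the opening and the grip force at its end, in the units of the state.
- env.get_obs(): the state, without advancing time (a new reading comes with each control period).
- imaging.read_camera(name): name is "side" or "top" or "wrist"; returns the picture (420x560x3 uint8, red, green, blue); there is no depth.
- imaging.get_calibration(name): a dict with "camera_matrix" (3x3 intrinsics, pixels), "position" and "attitude" of the camera in the world. Camera axes: x right, y up, looking along -z (the intrinsics and any distortion apply to the point x, -y, -z); pixel columns grow to the right and rows downward; lengths in m; the calibration is good to about 2 mm. A picture is of the moment at which its call begins: read the wrist's pose just before it. get_calibration takes no time and is no camera call; for the wrist camera it gives the pose at the moment of the call.
- env.sign_off(): hands the job in; it is judged then, once.
The state is a dict: "time_s": time; "qpos": joint angles; "joint_velocities": joint speeds; "effort": joint torques, N m; "tool_pos": TCP position; "tool_rot": TCP orientation; "force": force on the tool from outside, world axes, zero at the start; "wrist_torque": the same for the moment, N m; "grip_width": finger opening in m; "grasp_force": force on a finger pad.
Only numpy, scipy, OpenCV 4.12 (cv2) and the standard library are available. Lean on these libraries where they do the work, as an engineer would, in place of code of your own. Each camera call takes 0.05 s, during which the arm holds its last target. There are 200 camera calls.

## Working session

There is one attempt and no reset: what is moved stays moved. The work goes in short steps, Python scripts to look and compute and a shell command to move; the robot and the scene stay as the last step left them, time stands still between calls to the robot, and variables do not carry over. Pictures are saved under pics/ and viewed, at most 12 in all, crops included, and the job is handed in when it is done.

```bash
mkdir -p pics; python3 - <<'E'
from cell import env, imaging
import cv2,numpy as np
for n in ["top","side"]:
    im=imaging.read_camera(n); cv2.imwrite(f"pics/{n}0.png",im[:,:,::-1]); c=imaging.get_calibration(n); print(n,c)
o=env.get_obs(); print(o["tool_pos"],o["tool_rot"],o["time_s"],o["grip_width"])
E
```

```text
top {'camera_matrix': array([[389.86338123,   0.        , 275.09878228],
       [  0.        , 389.86338123, 213.51160623],
       [  0.        ,   0.        ,   1.        ]]), 'position': array([ 0.35436879, -0.00288905,  0.96473447]), 'attitude': array([ 13.34394904,   0.20588102, -92.21766031])}
side {'camera_matrix': array([[425.5786538 ,   0.        , 278.83684093],
       [  0.        , 425.5786538 , 208.63099556],
       [  0.        ,   0.        ,   1.        ]]), 'position': array([0.45144948, 0.62901946, 0.92803393]), 'attitude': array([  37.73744261,    0.42418593, -173.79946946])}
[ 0.16114108 -0.62922125  0.24056608] [-1.79899699e+02  7.55858811e-03  1.43721105e+01] 0.1 0.08684805189517325
```

View pics/top0.png

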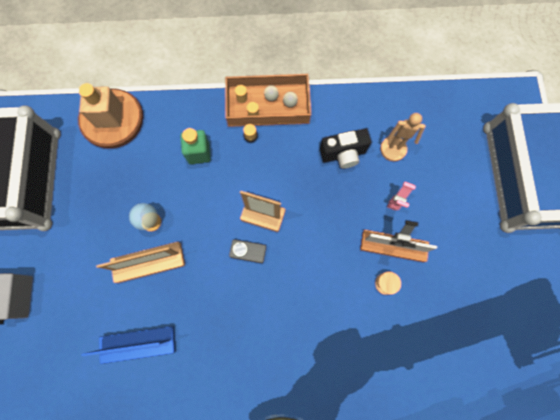

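View pics/side0.png

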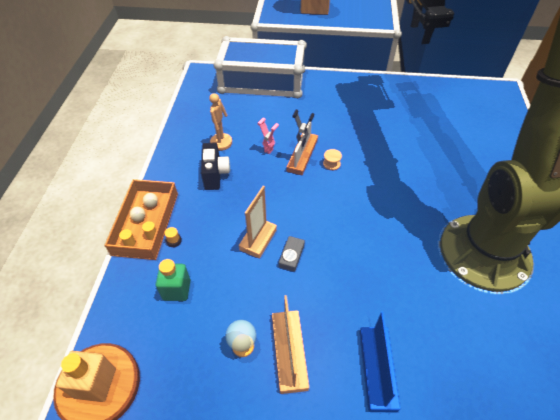

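Top view: rail with clip at about (397,245), wide card at (145,262), pink look-alike at (402,196), blue decoy at (135,345). The side view agrees: clip (303,130), card (290,350). I'll enlarge both areas.

```bash
python3 - <<'E'
import cv2,numpy as np
t=cv2.imread("pics/top0.png");s=cv2.imread("pics/side0.png")
c=lambda im,x,y:cv2.resize(im[y:y+75,x:x+100],None,fx=4,fy=4,interpolation=cv2.INTER_CUBIC)
cv2.imwrite("pics/z0.png",np.vstack([np.hstack([c(t,350,205),c(t,92,220)]),np.hstack([c(s,265,100),np.zeros((300,400,3),np.uint8)])]))
z=cv2.imread("pics/z0.png"); z[300:600,400:800]=cv2.resize(s[290:402,220:370],(400,300)); cv2.imwrite("pics/z0.png",z)
E
```

```text
(no output)
```

View pics/z0.png

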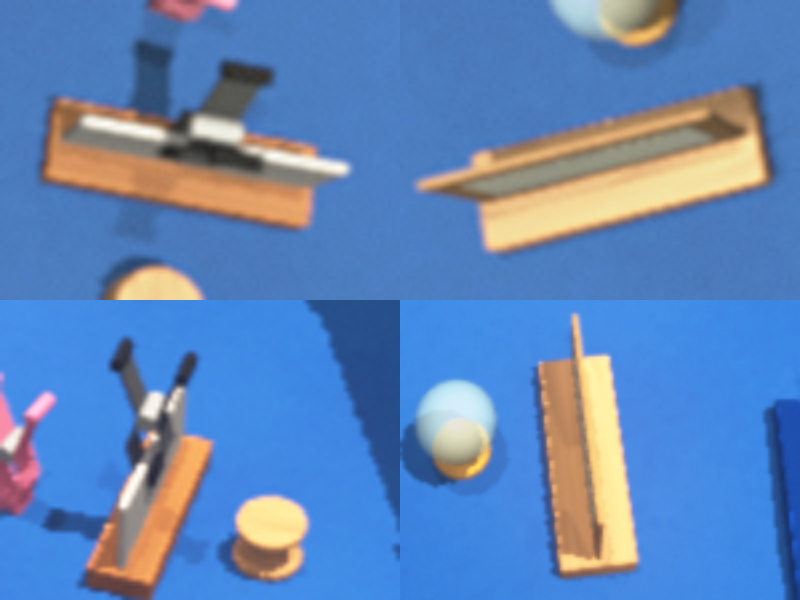

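Crop: strip top edge runs from (370.7,235) to (437,247.5) in the top view, hinge at (404,236); card top edge from (96.5,266.5) to (170,248). In the side view the bars are at (295.5,114) and (312,117) with the hinge at (303,127); card ends at (285.6,295.6) and (295,385.6).

```bash
cat > h.py <<'E'
from cell import env, imaging
import numpy as np, cv2
from scipy.spatial.transform import Rotation as R
def ray(n,u,v,cal=None):
    c=cal or imaging.get_calibration(n)
    d=np.linalg.inv(c["camera_matrix"])@[u,v,1]; d=R.from_euler("xyz",c["attitude"],degrees=True).as_matrix()@(d*[1,-1,-1])
    return np.array(c["position"]),d
def plane(n,u,v,z,cal=None):
    p,d=ray(n,u,v,cal); return p+d*(z-p[2])/d[2]
def tri(a,b):
    A=[];B=[]
    for p,d in (a,b):
        d=d/np.linalg.norm(d);M=np.eye(3)-np.outer(d,d);A.append(M);B.append(M@p)
    return np.linalg.lstsq(np.vstack(A),np.hstack(B),rcond=None)[0]
def px(cal,P):
    q=R.from_euler("xyz",cal["attitude"],degrees=True).as_matrix().T@(np.array(P)-cal["position"]);q=cal["camera_matrix"]@(q*[1,-1,-1]);return q[:2]/q[2]
E
python3 - <<'E'
from h import *
np.set_printoptions(precision=4,suppress=True)
a,b=plane("top",370.7,235,.085),plane("top",437,247.5,.085)
print("rail",a,b,np.linalg.norm(b-a),(a+b)/2,np.degrees(np.arctan2(*(a-b)[[1,0]])))
print("hinge",plane("top",404.3,236,.128),tri(ray("top",404.3,236),ray("side",303,127)))
for b in((295.5,114.2),(311.7,116.7)):print("bar",plane("side",*b,.165))
a,b=plane("top",96.5,266.5,.115),plane("top",170,248,.115)
print("card",a,b,np.linalg.norm(b-a),(a+b)/2,np.degrees(np.arctan2(*(a-b)[[1,0]])))
a,b=plane("side",285.6,295.6,.115),plane("side",295,385.6,.115);print("card side",a,b,(a+b)/2)
E
```

```text
rail [ 0.5039 -0.2243  0.085 ] [ 0.4693 -0.3718  0.085 ] 0.15143468308866415 [ 0.4866 -0.2981  0.085 ] 76.79349904599412
hinge [ 0.4915 -0.2862  0.128 ] [ 0.4906 -0.2883  0.1206]
bar [ 0.5108 -0.2869  0.165 ]
bar [ 0.4661 -0.281   0.165 ]
card [0.453  0.3849 0.115 ] [0.4872 0.226  0.115 ] 0.16250132923921257 [0.4701 0.3054 0.115 ] 102.17662289577619
card side [0.4866 0.2307 0.115 ] [0.4519 0.4076 0.115 ] [0.4692 0.3191 0.115 ]
```

```bash
python3 -m crank '[{"x":0.04,"y":-0.025,"z":-0.01,"turn":-0.1},{"x":0.09,"y":-0.055,"z":-0.02,"turn":-0.24},{"x":0.14,"y":-0.087,"z":-0.02,"turn":-0.38},{"x":0.19,"y":-0.118,"z":-0.02,"turn":-0.52},{"x":0.24,"y":-0.149,"z":-0.02,"turn":-0.66},{"x":0.29,"y":-0.18,"z":-0.02,"turn":-0.8},{"x":0.34,"y":-0.211,"z":-0.02,"turn":-0.94},{"x":0.38,"y":-0.236,"z":-0.02,"turn":-1.04},{"x":0.4026,"y":-0.25,"z":-0.02,"turn":-1.09},{"x":0.4026,"y":-0.25,"z":-0.02,"turn":-1.09},{"x":0.4026,"y":-0.25,"z":-0.02,"turn":-1.09}]' 0.087 40
python3 - <<'E'
from h import *
cal=imaging.get_calibration("wrist");im=imaging.read_camera("wrist")
cv2.imwrite("pics/w1.png",im[:,:,::-1]);print(cal)
o=env.get_obs();print(o["tool_pos"],o["tool_rot"],o["qpos"])
for p in [(.489,-.287,.12),(.4866,-.298,.085),(.5039,-.2243,.085)]:print(px(cal,p))
import pickle;pickle.dump(cal,open("w1.pkl","wb"))
E
```

```text
time_s: 1.48
tool_pos: [0.4878, -0.2897, 0.2612]
tool_rot: [-179.9, 0.1, 76.6]
force: [0.4, -0.3, -0.2]
grip_width: 0.0867
grasp_force: 0.0
{'camera_matrix': array([[351.49083631,   0.        , 275.80562593],
       [  0.        , 351.49083631, 209.44191632],
       [  0.        ,   0.        ,   1.        ]]), 'position': array([ 0.50456073, -0.22166294,  0.4045802 ]), 'attitude': array([-14.73267233,   0.01791667, -13.50788639])}
[ 0.4876654  -0.2899539   0.26124238] [-1.79937649e+02  6.06003019e-02  7.65736067e+01] [ 52.37847857   9.51243383 -27.30575057  92.70363217   4.50437319
  78.90966145  11.096486  ]
[276.0702759  200.52522245]
[276.30430333 203.64119056]
[275.8889677  120.20525087]
```

View pics/w1.png

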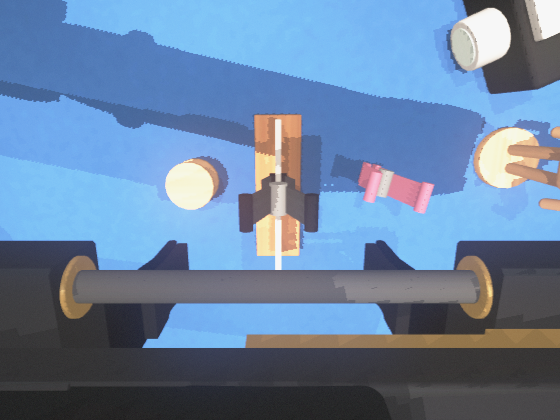

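Wrist view: bars at (247,212) and (311,212), hinge at (279,199), strip vertical along column 278, so the yaw is right.

```bash
python3 - <<'E'
from h import *
import pickle;cal=pickle.load(open("w1.pkl","rb"))
print("bars",plane("",279,212,.168,cal),"L",plane("",240,212,.165,cal),"R",plane("",318.5,212,.165,cal))
print("hinge",plane("",279,198,.128,cal),"strip",plane("",278,123,.085,cal),plane("",278,265,.085,cal))
o=env.get_obs();t=np.array(o["tool_pos"]);M=R.from_euler("xyz",o["tool_rot"],degrees=True).as_matrix()
b=plane("",279,212,.166,cal);b[2]=.167;print("shift",M.T@(b-t))
E
```

```text
bars [ 0.49169289 -0.28444811  0.168     ] L [ 0.46475093 -0.27881375  0.165     ] R [ 0.51864986 -0.29175676  0.165     ]
hinge [ 0.49222392 -0.28368051  0.128     ] strip [ 0.50515393 -0.22706129  0.085     ] [ 0.4737657  -0.35864289  0.085     ]
shift [0.00584863 0.00275897 0.0942333 ]
```

```bash
python3 -m crank '[{"x":0.006,"y":0.003,"z":0.01},{"x":0.006,"y":0.003,"z":0.035},{"x":0.006,"y":0.003,"z":0.06},{"x":0.006,"y":0.003,"z":0.08},{"x":0.006,"y":0.003,"z":0.09},{"x":0.006,"y":0.003,"z":0.094},{"x":0.006,"y":0.003,"z":0.094}]' 0.087 40
python3 -m crank '[{"z":0},{"z":0},{"z":0},{"z":0},{"z":0},{"z":0},{"z":0},{"z":0}]' 0.0 40
python3 - <<'E'
from h import *
cv2.imwrite("pics/w2.png",imaging.read_camera("wrist")[:,:,::-1])
E
```

```text
invalid input
invalid input
```

View pics/w2.png

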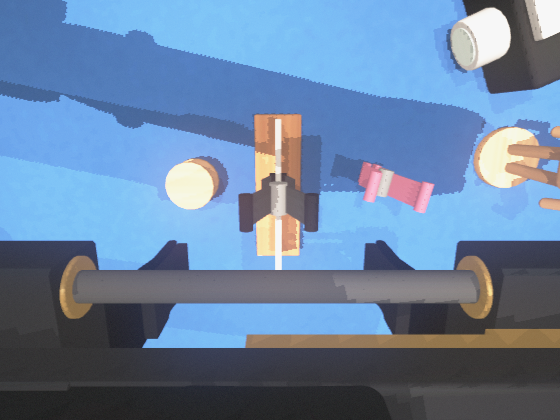

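The rows were refused because every key is needed, so the arm hasn't moved and the view is unchanged. I'll resend the descent.

```bash
python3 -m crank '[{"x":0.006,"y":0.003,"z":0.01,"turn":0},{"x":0.006,"y":0.003,"z":0.035,"turn":0},{"x":0.006,"y":0.003,"z":0.06,"turn":0},{"x":0.006,"y":0.003,"z":0.08,"turn":0},{"x":0.006,"y":0.003,"z":0.09,"turn":0},{"x":0.006,"y":0.003,"z":0.094,"turn":0},{"x":0.006,"y":0.003,"z":0.094,"turn":0},{"x":0.006,"y":0.003,"z":0.094,"turn":0}]' 0.087 40
python3 - <<'E'
from h import *
cv2.imwrite("pics/w3.png",imaging.read_camera("wrist")[:,:,::-1])
E
```

```text
time_s: 2.58
tool_pos: [0.494, -0.2827, 0.1684]
tool_rot: [179.9, 0.0, 76.8]
force: [0.2, 0.8, -0.1]
grip_width: 0.0872
grasp_force: 0.0
```

View pics/w3.png

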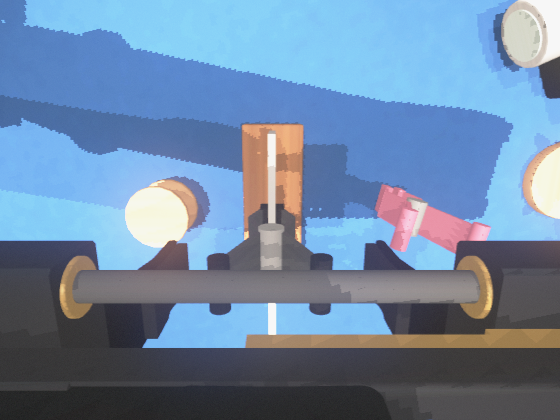

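Bars are now at columns 219 and 320 (mid 270) with the fingers' mid near 276.5, so the hand is about 3 mm too far along +y. I'll trim that and squeeze.

```bash
python3 -m crank '[{"x":-0.002,"y":-0.003,"z":0,"turn":0},{"x":-0.002,"y":-0.003,"z":0,"turn":0},{"x":-0.002,"y":-0.003,"z":0,"turn":0}]' 0.087 40
python3 -m crank '[{"x":0,"y":0,"z":0,"turn":0},{"x":0,"y":0,"z":0,"turn":0},{"x":0,"y":0,"z":0,"turn":0},{"x":0,"y":0,"z":0,"turn":0},{"x":0,"y":0,"z":0,"turn":0},{"x":0,"y":0,"z":0,"turn":0},{"x":0,"y":0,"z":0,"turn":0},{"x":0,"y":0,"z":0,"turn":0}]' 0.0 40
```

```text
time_s: 3.0
tool_pos: [0.4901, -0.2838, 0.1676]
tool_rot: [180.0, 0.0, 76.8]
force: [-0.2, -0.1, 0.4]
grip_width: 0.0863
grasp_force: 0.0
time_s: 4.0
tool_pos: [0.4901, -0.2837, 0.1675]
tool_rot: [-180.0, 0.0, 76.8]
force: [0.3, -0.1, -1.0]
grip_width: 0.027
grasp_force: 40.0
```

```bash
python3 -m crank '[{"x":0,"y":0,"z":-0.005,"turn":0},{"x":0,"y":0,"z":-0.015,"turn":0},{"x":0,"y":0,"z":-0.03,"turn":0},{"x":0,"y":0,"z":-0.05,"turn":0},{"x":0,"y":0,"z":-0.075,"turn":0},{"x":0,"y":0,"z":-0.1,"turn":0},{"x":0,"y":0,"z":-0.13,"turn":0},{"x":0,"y":0,"z":-0.155,"turn":0},{"x":0,"y":0,"z":-0.165,"turn":0},{"x":0,"y":0,"z":-0.165,"turn":0},{"x":0,"y":0,"z":-0.165,"turn":0}]' 0.0 40
python3 - <<'E'
from h import *
w=imaging.read_camera("wrist")[:,:,::-1]
s=imaging.read_camera("side")[:,:,::-1]
o=env.get_obs();u,v=px(imaging.get_calibration("side"),np.array(o["tool_pos"])-[0,0,.04]).astype(int);print(u,v)
y=max(v-45,0);x=max(u-50,0)
cv2.imwrite("pics/w4.png",np.hstack([cv2.resize(w,(400,300)),cv2.resize(s[y:y+90,x:x+120],(400,300),interpolation=cv2.INTER_CUBIC)]))
E
```

```text
time_s: 5.38
tool_pos: [0.4897, -0.2836, 0.3314]
tool_rot: [-179.9, -0.0, 76.8]
force: [-0.5, 0.6, -0.9]
grip_width: 0.0275
grasp_force: 40.0
305 75
```

View pics/w4.png

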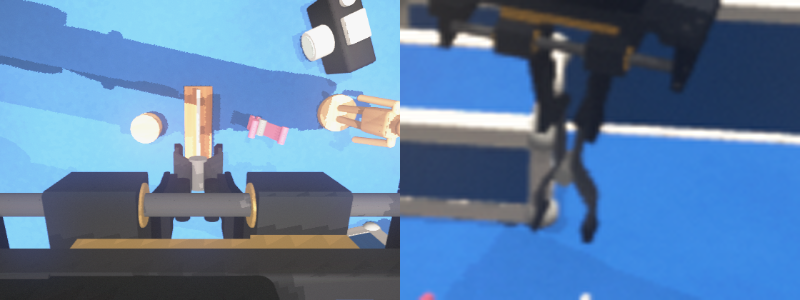

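The clip is held with its jaws spread (side crop, tips at about (540,225) and (587,240)) and the rail stayed put. Now the carry to above the card.

```bash
python3 -m crank '[{"x":0.02,"y":-0.005,"z":0,"turn":-0.02},{"x":0.06,"y":-0.016,"z":0,"turn":-0.05},{"x":0.11,"y":-0.03,"z":0,"turn":-0.09},{"x":0.16,"y":-0.043,"z":0,"turn":-0.13},{"x":0.21,"y":-0.057,"z":0,"turn":-0.17},{"x":0.26,"y":-0.07,"z":0,"turn":-0.21},{"x":0.31,"y":-0.084,"z":0,"turn":-0.25},{"x":0.36,"y":-0.097,"z":0,"turn":-0.29},{"x":0.41,"y":-0.111,"z":0,"turn":-0.33},{"x":0.46,"y":-0.124,"z":0,"turn":-0.37},{"x":0.5,"y":-0.135,"z":0,"turn":-0.4},{"x":0.535,"y":-0.145,"z":0,"turn":-0.425}]' 0.0 40
python3 -m crank '[{"x":0.02,"y":-0.005,"z":0,"turn":-0.01},{"x":0.03,"y":0.006,"z":0,"turn":-0.018},{"x":0.03,"y":0.006,"z":0,"turn":-0.018},{"x":0.03,"y":0.006,"z":0,"turn":-0.018}]' 0.0 40
python3 - <<'E'
from h import *
import pickle
cal=imaging.get_calibration("wrist");w=imaging.read_camera("wrist")[:,:,::-1]
o=env.get_obs();print(o["tool_pos"],o["tool_rot"]);pickle.dump((cal,o),open("w5.pkl","wb"))
for p in [(.453,.385,.115),(.4872,.226,.115)]:print(px(cal,p))
cv2.imwrite("pics/w5.png",w)
E
```

```text
time_s: 6.98
tool_pos: [0.469, 0.2731, 0.3324]
tool_rot: [-180.0, 0.0, 101.4]
force: [0.9, -0.7, -0.9]
grip_width: 0.0273
grasp_force: 40.0
time_s: 7.48
tool_pos: [0.4705, 0.3002, 0.3324]
tool_rot: [-180.0, 0.1, 102.2]
force: [0.1, -0.2, -0.4]
grip_width: 0.0273
grasp_force: 40.0
[0.47073764 0.30005814 0.3324727 ] [-1.79982559e+02  6.29233121e-02  1.02145858e+02]
[275.60184886  99.24548579]
[275.83608547 254.27708106]
```

View pics/w5.png

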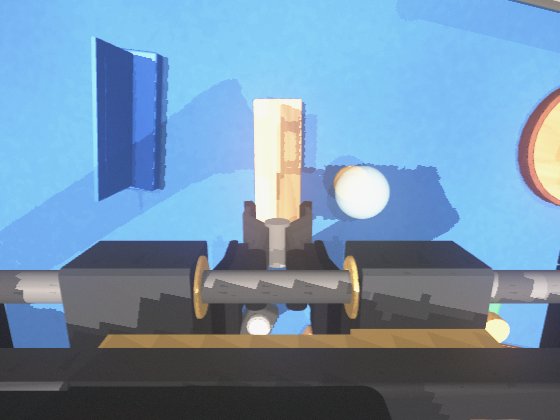

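Wrist view: card foot spans columns 253–303, rows 98–225, with its far end at row 98; the clip hinge is at (277,230). The card's thin top edge needs an enlargement.

```bash
python3 - <<'E'
import cv2
w=cv2.imread("pics/w5.png");cv2.imwrite("pics/z5.png",cv2.resize(w[85:235,230:330],(400,600),interpolation=cv2.INTER_NEAREST))
for r in (104,110,140,170,190): print(r,[tuple(int(c) for c in w[r,x]) for x in range(268,286)])
E
```

```text
104 [(230, 247, 247), (223, 246, 247), (225, 246, 247), (226, 246, 247), (230, 247, 247), (232, 247, 247), (234, 247, 247), (233, 247, 247), (226, 247, 247), (225, 247, 247), (225, 247, 247), (228, 247, 247), (235, 247, 247), (202, 240, 247), (172, 211, 243), (172, 211, 243), (173, 211, 243), (222, 246, 247)]
110 [(238, 247, 247), (228, 247, 247), (225, 246, 247), (232, 247, 247), (233, 247, 247), (232, 247, 247), (233, 247, 247), (231, 247, 247), (228, 247, 247), (227, 247, 247), (227, 247, 247), (220, 246, 247), (195, 236, 247), (182, 223, 246), (180, 222, 246), (176, 218, 245), (170, 212, 243), (171, 211, 243)]
140 [(230, 247, 247), (231, 247, 247), (230, 247, 247), (230, 247, 247), (231, 247, 247), (231, 247, 247), (232, 247, 247), (236, 247, 247), (218, 246, 247), (203, 244, 247), (205, 244, 247), (209, 243, 247), (171, 218, 244), (148, 186, 231), (147, 184, 229), (147, 186, 231), (168, 215, 244), (176, 223, 246)]
170 [(228, 247, 247), (224, 247, 247), (220, 246, 247), (219, 246, 247), (224, 247, 247), (231, 247, 247), (234, 247, 247), (230, 247, 247), (215, 245, 247), (202, 244, 247), (202, 244, 247), (205, 243, 247), (167, 216, 244), (145, 186, 231), (143, 184, 230), (143, 183, 229), (143, 185, 231), (149, 191, 234)]
190 [(243, 247, 247), (234, 247, 247), (226, 247, 247), (225, 247, 247), (226, 247, 247), (228, 247, 247), (228, 247, 247), (222, 246, 247), (165, 212, 242), (130, 166, 216), (130, 165, 216), (141, 176, 219), (158, 204, 241), (162, 212, 243), (161, 211, 243), (162, 212, 243), (166, 217, 245), (168, 219, 245)]
```

View pics/z5.png

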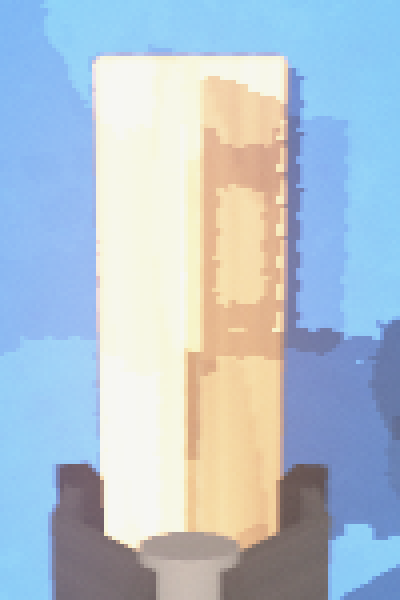

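```bash
python3 - <<'E'
from h import *
import pickle;cal,o=pickle.load(open("w5.pkl","rb"))
t=np.array(o["tool_pos"]);M=R.from_euler("xyz",o["tool_rot"],degrees=True).as_matrix()
f=lambda u,v,z:print(u,v,z,np.round(M.T@(plane("",u,v,z,cal)-t),4))
f(277.9,110,.115);f(277.9,170,.115);f(277.9,190,.115)
f(253.5,98.5,.025);f(302,98.5,.025)
f(244,217,.24);f(312,217,.24);f(277.7,220,.287)
c=M.T@(np.array([.4701,.3054,.115])-t);print(c)
E
```

```text
277.9 110 0.115 [0.0769 0.0029 0.2174]
277.9 170 0.115 [0.0173 0.0028 0.2175]
277.9 190 0.115 [-0.0037  0.0028  0.2175]
253.5 98.5 0.025 [ 0.0922 -0.0265  0.3074]
302 98.5 0.025 [0.0921 0.0329 0.3074]
244 217 0.24 [ 0.0026 -0.0216  0.0925]
312 217 0.24 [0.0026 0.0259 0.0925]
277.7 220 0.287 [0.0143 0.0017 0.0455]
[0.00559527 0.00056677 0.21746652]
```

Foot is 59 mm wide as it must be; the card is about 1 mm from the clip's plane across and 6 mm along. I'll trim while descending to just above the edge.

```bash
python3 -m crank '[{"x":0.003,"y":0.001,"z":0.01,"turn":0},{"x":0.006,"y":0.001,"z":0.03,"turn":0},{"x":0.006,"y":0.001,"z":0.055,"turn":0},{"x":0.006,"y":0.001,"z":0.075,"turn":0},{"x":0.006,"y":0.001,"z":0.087,"turn":0},{"x":0.006,"y":0.001,"z":0.092,"turn":0},{"x":0.006,"y":0.001,"z":0.092,"turn":0},{"x":0.006,"y":0.001,"z":0.092,"turn":0}]' 0.0 40
python3 - <<'E'
from h import *
import pickle
cal=imaging.get_calibration("wrist");w=imaging.read_camera("wrist")[:,:,::-1];o=env.get_obs();pickle.dump((cal,o),open("w6.pkl","wb"))
s=imaging.read_camera("side")[:,:,::-1]
cv2.imwrite("pics/w6.png",np.hstack([cv2.resize(w[70:250,200:360],(400,450),interpolation=cv2.INTER_NEAREST),cv2.resize(s[270:405,220:340],(400,450),interpolation=cv2.INTER_CUBIC)]))
cv2.imwrite("pics/w6raw.png",w)
E
```

```text
time_s: 8.52
tool_pos: [0.4711, 0.3073, 0.2412]
tool_rot: [179.9, -0.0, 102.2]
force: [0.3, 0.2, -0.8]
grip_width: 0.0274
grasp_force: 40.0
```

View pics/w6.png

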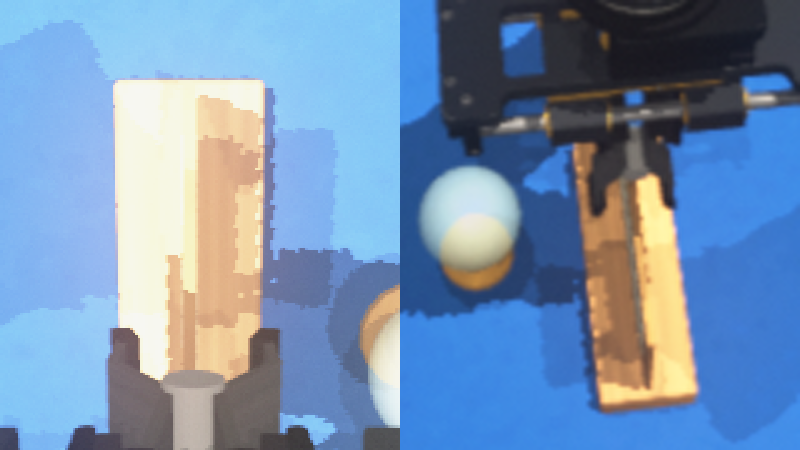

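Left crop: card edge at columns 273.6–278.8 (mid 276.2), jaws and hinge centred at 277.6, i.e. about 1 mm to +y; the side crop shows the jaws straddling the card. I'll trim 1 mm and go down.

```bash
python3 -m crank '[{"x":0,"y":-0.001,"z":0,"turn":0},{"x":0,"y":-0.001,"z":0.005,"turn":0},{"x":0,"y":-0.001,"z":0.013,"turn":0},{"x":0,"y":-0.001,"z":0.021,"turn":0},{"x":0,"y":-0.001,"z":0.029,"turn":0},{"x":0,"y":-0.001,"z":0.037,"turn":0},{"x":0,"y":-0.001,"z":0.043,"turn":0},{"x":0,"y":-0.001,"z":0.047,"turn":0},{"x":0,"y":-0.001,"z":0.047,"turn":0},{"x":0,"y":-0.001,"z":0.047,"turn":0},{"x":0,"y":-0.001,"z":0.047,"turn":0}]' 0.0 40
python3 - <<'E'
from h import *
w=imaging.read_camera("wrist")[:,:,::-1];o=env.get_obs();print(o["wrist_torque"],o["force"])
s=imaging.read_camera("side")[:,:,::-1]
cv2.imwrite("pics/w7.png",np.hstack([cv2.resize(w[70:250,200:360],(400,450),interpolation=cv2.INTER_NEAREST),cv2.resize(s[290:380,250:330],(400,450),interpolation=cv2.INTER_CUBIC)]))
E
```

```text
time_s: 10.0
tool_pos: [0.4699, 0.3068, 0.1938]
tool_rot: [180.0, 0.0, 102.2]
force: [-0.5, -0.1, -1.2]
grip_width: 0.0273
grasp_force: 40.0
[-0.00884734 -0.09805752  0.0242517 ] [-0.26595104  0.28277491 -0.39943881]
```

View pics/w7.png

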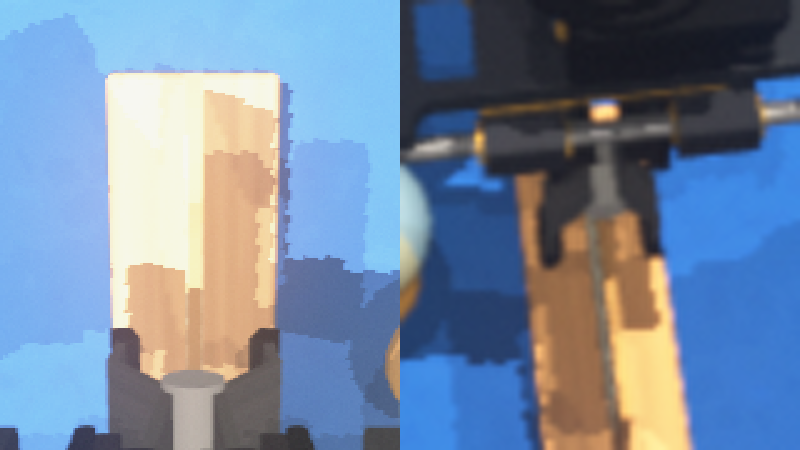

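The card edge (column ~195 in the crop) lies midway between the jaws and under the hinge (194). The side crop shows a jaw on each side with clear gaps, and there is no contact force, so I'm handing in.

```bash
python3 -c "
from cell import env
print(env.sign_off())"
```

```text
the job is handed in; nothing more can be done
None
```

The job is handed in at about 10 s of the 42 s allowed: the clip is still squeezed open over the middle of the wider card, with its jaws an estimated 30 mm past the top edge, centred to within about 1 mm, and no contact force measured.

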